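# Charge a polisher feeder and set its gate screw

## Robot

A 6-joint arm with a two-finger parallel gripper is mounted at the origin on the work surface. World frame = base frame: x ahead of the robot, y to its left, z up, the work surface at z = 0. Lengths are in mm, angles in rad, forces in N, time in s.
With the tool pointing down it reaches from about 350 to 925 mm from the base axis. Payload 6.4 kg.
Tool frame: the origin (TCP) lies on the mounting face of the last link; the fingertips stand 173 mm ahead of it and the grasp point (between the pads) lies 155 mm ahead of it; z points along the fingers, y is the line along which they close (so a half turn about z gives the same grasp; the last joint's range is limited). The gripper opens to 85 mm and grips with 20 to 120 N. Pads are 22 mm wide; open, the fingers measure 114 mm over their backs; the gripper's body (76 mm by 85 mm) begins 54 mm behind the grasp point. The pads swing forward as they close: fully open they stand 13 mm farther back than shut.
Start: joints at [1.132, 0.245, 1.558, -0, 1.339, -0.174], TCP at [170.113, 627.357, 404.69] pointing down, gripper open.
Joint ranges: [-3.13, 3.13], [-1.02, 2.26], [0.13, 2.54], [-0.95, 4.09], [0.21, 2.88], [-2.74, 2.74]. Speed limits (rad/s): [2.57, 2.57, 3.14, 3.14, 3.14, 3.14].

## Interface

Orientations are given as a unit quaternion [x, y, z, w].
In Python, from plant import env gives the robot as it stands.
- The arm moves only by the shell command python3 -m creep 'ROWS' [FORCE]. ROWS is JSON, a list of rows, each a list of 7 numbers: the closure in counts, from 0 (fully open) to 255 (shut), then the shift along the tool's x, y, z in units of 40 mm (1.0 is 40 mm), then the turn, a rotation vector about the tool's x, y, z in units of 6 degrees (1.0 is 6 degrees). A call has exactly 8 rows; each row is the pose to reach, as a shift and turn from the pose commanded when the call began, along the tool's axes at that moment; what a row does not reach only later rows make up. A row lasts 1/12 s, in which the tool goes at most 41.7 mm and 7.16 degrees, less where a joint would pass 70% of its speed; a pose out of reach is approached as far as the arm can. A call with a gripper value outside its range is refused whole. The fingers move at their own pace and stop on an object; FORCE is the grip in N (left out, the last holds). Time passes only in rows, so rows that repeat a pose let the fingers close, or fill a call up. It gives the time, the measured TCP pose, the force, the opening and the grip force at its end, in the units of the state.
- env.sense(): the state, without advancing time (a new reading comes with each control period).
- env.grab_frame(name): name is "side" or "top" or "wrist"; returns the picture (400x640x3 uint8, blue, green, red); there is no depth.
- env.camera_model(name): a dict with "fx", "fy", "cx", "cy" (pixels), "R" (3x3) and "t" (3): a world point X has camera coordinates R X + t. Camera axes: x right, y down, z forward; pixel columns grow to the right and rows downward; lengths in mm; the calibration is good to about 2 mm. A picture is of the moment at which its call begins: read the wrist's pose just before it. camera_model takes no time and is no camera call; for the wrist camera it gives the pose at the moment of the call.
- env.finish_job(): hands the job in; it is judged then, once.
The state is a dict: "time_s": time; "q": joint angles; "dq": joint speeds; "joint_torque": joint torques, N m; "ee_pos": TCP position; "ee_rot": TCP orientation; "force": force on the tool from outside, world axes, zero at the start; "moment": the same for the moment, N m; "width": finger opening in mm; "finger_force": force on a finger pad.
Only numpy, scipy, OpenCV 4.12 (cv2) and the standard library are available. Lean on these libraries where they do the work, as an engineer would, in place of code of your own. Each camera call takes 0.05 s, during which the arm holds its last target. There are 200 camera calls.

## Task

Pick up the small tray by its handle, tip all five steel balls into the hopper of the green polisher feeder and set the empty tray back down flat on the bench. Then turn the brass thumbscrew beside the hopper clockwise until it seats, back it off a quarter turn, and finish while still gripping the screw there: do not let go of it. Leave the jar, the ring mandrel and the bowl alone.

Things in the scene. Friction and masses are not known exactly. Their poses are not given: they have to be found in the camera images.
- tray_handle (a point): Centre of the wooden handle bar of the loose aluminium tray (about 0.25 kg), which stands on the bench with z up. The bar bridges the tray's middle along its y: 12 mm thick in x, 20 mm high, 80 mm free length, centre 75 mm above the tray's underside. Tray 137 mm long (x -74 to +63 mm from here), 86 mm wide, walls 32 mm high at the sides and at the +x end.
- tray_lip (a point): Middle of the tray's pouring lip at its open -x end, 72 mm from the handle along -x and 60 mm lower, 15 mm above the tray's underside; same axes as the handle. The last 37 mm of the floor slope up to the lip at 18 degrees. The balls roll out over it when this end is tipped down by 30 to 40 degrees, no more is needed.
- hopper_mouth (a point): Centre of the feeder hopper's square open mouth, level with its rim, 150 mm above the bench; opening 142 mm wide in x and y, z up, walls 4 mm, an inner funnel from 55 mm below the rim, closed at the bottom. The feeder is fixed; its green base is 190 mm square, 40 mm high; an outlet chute points to -x; the screw's block, 50 mm square, 75 mm high, is centred 50 mm from here along +x and 155 mm along +y.
- screw_wing (a point): Centre of the flat upright wing of the brass thumbscrew, on its vertical axis, 110 mm above the bench, 50 mm along +x and 155 mm along +y from the hopper's middle (hopper's axes). The wing is 44 mm long in its own x, 10 mm thick in y, 28 mm high (96 to 124 mm above the bench), with 16 mm free beneath it. It turns with the screw; its height stays the same.
- gate_screw (a joint): Turn of the thumbscrew in rad: 0 is fully home on a hard stop (seated), larger is backed off (anticlockwise seen from above); clockwise tightens. It starts 0.5 to 1.2 backed off, turns stiffly (about 0.06 N m) and stays where it is left. A quarter turn is 1.57.
- ball0_center (a point): Centre of a loose plain steel ball, 18 mm diameter, 30 g, one of five lying in the tray.
- ball1_center (a point): Centre of a loose plain steel ball, 18 mm diameter, 30 g, one of five lying in the tray.
- ball2_center (a point): Centre of a loose plain steel ball, 18 mm diameter, 30 g, one of five lying in the tray.
- ball3_center (a point): Centre of a loose plain steel ball, 18 mm diameter, 30 g, one of five lying in the tray.
- ball4_center (a point): Centre of a loose plain steel ball, 18 mm diameter, 30 g, one of five lying in the tray.
- jar: Bystander, to be left alone: closed glass jar with a wooden lid, 72 mm across, 100 mm high; origin at the centre of its underside, standing on the bench.
- mandrel: Bystander, to be left alone: upright stepped steel ring mandrel on a round foot 64 mm across, 150 mm high; origin at the centre of its underside, standing on the bench.
- bowl: Bystander, to be left alone: small terracotta bowl, 100 mm across, 40 mm high; origin at the centre of its underside, standing on the bench.
There are look-alikes about, which are no part of the job. Leave any orange or red look-alike of the part that bears tray_handle alone.

How it is judged (in metres and radians):
On the way, in this order (a step that is already met when the one before it is completed fails the run):
1. all five balls are in the hopper (x of ball0_center in the frame of hopper_mouth between -0.075 and 0.075 m and y of ball0_center in the frame of hopper_mouth between -0.075 and 0.075 m and z of ball0_center in the frame of hopper_mouth between -0.12 and 0 m and x of ball1_center in the frame of hopper_mouth between -0.075 and 0.075 m and y of ball1_center in the frame of hopper_mouth between -0.075 and 0.075 m and z of ball1_center in the frame of hopper_mouth between -0.12 and 0 m and x of ball2_center in the frame of hopper_mouth between -0.075 and 0.075 m and y of ball2_center in the frame of hopper_mouth between -0.075 and 0.075 m and z of ball2_center in the frame of hopper_mouth between -0.12 and 0 m and x of ball3_center in the frame of hopper_mouth between -0.075 and 0.075 m and y of ball3_center in the frame of hopper_mouth between -0.075 and 0.075 m and z of ball3_center in the frame of hopper_mouth between -0.12 and 0 m and x of ball4_center in the frame of hopper_mouth between -0.075 and 0.075 m and y of ball4_center in the frame of hopper_mouth between -0.075 and 0.075 m and z of ball4_center in the frame of hopper_mouth between -0.12 and 0 m), for 0.2 s.
2. the tray is back down flat on the bench (all of step 1 and height (world z) of tray_handle below 0.083 m and angle between tray_handle's own z axis and vertical below 0.1 rad), for 0.2 s.
3. the thumbscrew is turned home until it seats (value of joint gate_screw below 0.06 rad), for 0.1 s.
At the end, for the whole second after the job is handed in: The thumbscrew stands a quarter turn (1.57 rad, within 0.22) back from its seat and still, with the fingers gripping it with more than 3 N; all five balls are inside the hopper, below its rim; the tray stands flat on the bench (tilt under 0.1 rad, handle under 83 mm high) (all of step 2 and value of joint gate_screw between 1.35 and 1.79 rad and velocity of joint gate_screw between -0.1 and 0.1 rad/s and contact force between gate_screw and the fingers above 3 N); the arm keeps its last pose, push and grip.
It fails at once if the jar is disturbed (moved over 20 mm) (distance of jar from where it was at the start of the episode above 0.02 m).
It fails at once if the mandrel is disturbed (moved over 20 mm) (distance of mandrel from where it was at the start of the episode above 0.02 m).
It fails at once if the bowl is disturbed (moved over 20 mm) (distance of bowl from where it was at the start of the episode above 0.02 m).
It also fails if it takes over 64 s, if anything falls off the work surface, if the arm or the gripper's body presses on something with over 40 N, if the wrist force passes 120 N, or if a joint passes its speed limit or range.

## Working session

There is one attempt and no reset: what is moved stays moved. The work goes in short steps, Python scripts to look and compute and a shell command to move; the robot and the scene stay as the last step left them, time stands still between calls to the robot, and variables do not carry over. Pictures are saved under pics/ and viewed, at most 11 in all, crops included, and the job is handed in when it is done.

```bash
mkdir -p pics; ls
python3 - <<'E'
from plant import env
import cv2,numpy as np
s=env.sense();print(s['time_s'],s['ee_pos'],s['ee_rot'],s['width'])
for n in['top','side']:
    im=env.grab_frame(n);cv2.imwrite(f'pics/{n}0.png',im)
    c=env.camera_model(n);print(n,c['fx'],c['cx'],c['cy'],(-np.array(c['R']).T@c['t']).round(),np.round(c['R'],3).tolist())
E
```

```text
pics
0.0 [169.97974374 627.13827201 403.56658513] [ 1.31995555e-01  9.91249833e-01 -9.22769174e-04 -2.99816597e-04] 85.40216085576341
top 513.9983324715554 324.2951082162453 198.1685079407198 [ 426.  -36. 1554.] [[0.005, -1.0, 0.008], [-0.996, -0.006, -0.092], [0.092, -0.008, -0.996]]
side 406.0572481366663 328.4200546844493 202.22395867037878 [ 321. -839.  768.] [[0.962, -0.273, 0.007], [-0.163, -0.593, -0.788], [0.219, 0.757, -0.615]]
```

View pics/top0.png

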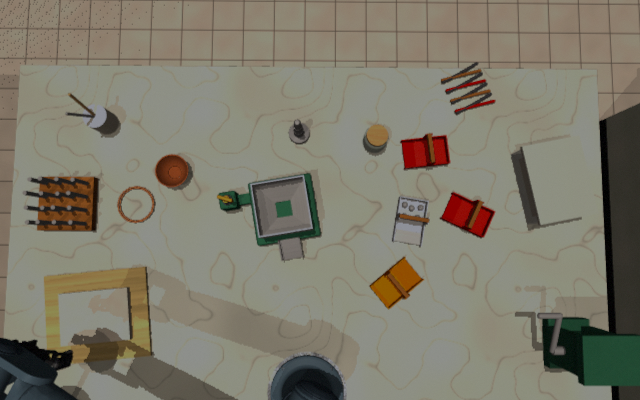

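View pics/side0.png

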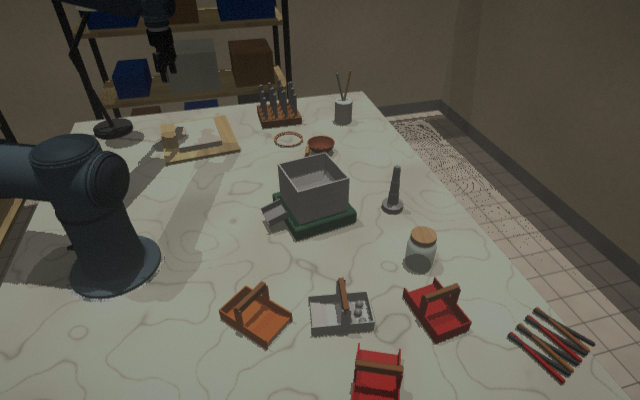

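The top view shows the grey tray with balls at about (411,220), with its handle at (411,217). The hopper is at (284,210), the brass screw at (227,201), the jar at (377,138), the mandrel at (299,131) and the bowl at (172,170). In the side view the tray's lip is on the left, so it faces the robot.

```bash
python3 - <<'E'
import cv2
im=cv2.imread('pics/top0.png')[160:270,210:440]
cv2.imwrite('pics/c.png',cv2.resize(im,None,fx=3.4,fy=3.4,interpolation=cv2.INTER_CUBIC))
E
cat > h.py <<'E'
from plant import env
import numpy as np
def cast(cam,u,v,z,c=None):
    c=c or env.camera_model(cam);R=np.array(c['R']);t=np.array(c['t']);o=-R.T@t
    d=R.T@np.array([(u-c['cx'])/c['fx'],(v-c['cy'])/c['fy'],1]);return (o+d*(z-o[2])/d[2])
E
```

```text
(no output)
```

View pics/c.png

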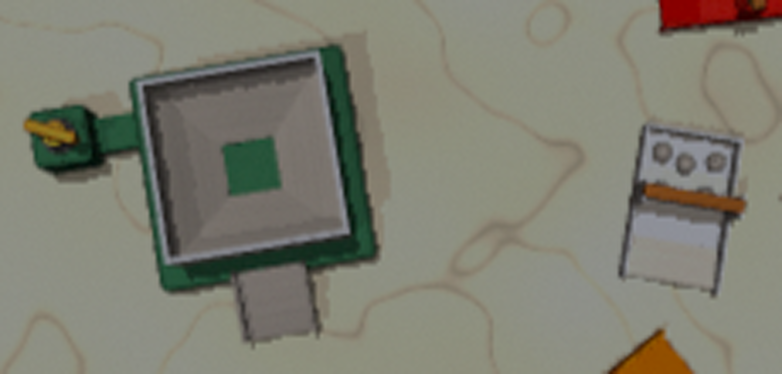

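The crop shows the hopper rim corners at about (134,82), (322,52), (352,234) and (168,262). The wing runs (27,125)–(75,138), and the handle bar runs (643,190)–(743,207). The lip is at the bottom, at (622,276)–(715,294).

Run:
```python
from h import *
P=lambda x,y,z:cast('top',210+(x+.5)/3.4-.5,160+(y+.5)/3.4-.5,z)[:2]
H=np.array([P(*p,150) for p in[(134,82),(322,52),(352,234),(168,262)]])
print('rim',H.round(),H.mean(0).round(1),[np.linalg.norm(H[i]-H[i-1]).round() for i in range(4)])
yaxis=(H[0]+H[3]-H[1]-H[2]);yaw=np.arctan2(-yaxis[0],yaxis[1]);
xa=(H[0]+H[1]-H[2]-H[3]);print('yaw',yaw,np.arctan2(xa[1],xa[0]))
yw=(yaw+np.arctan2(xa[1],xa[0]))/2;c,s=np.cos(yw),np.sin(yw)
print('screw pred',H.mean(0)+np.array([c*50-s*155,s*50+c*155]))
a,b=P(27,125,117),P(75,138,117);print('wing',(a+b)/2,np.linalg.norm(a-b),np.arctan2(*(b-a)[::-1]))
a,b=P(644,191,82),P(743,207,82);print('handle',(a+b)/2,np.linalg.norm(a-b),'y-axis yaw',np.arctan2(-(a-b)[0],(a-b)[1]))
l=[P(622,276,15),P(715,294,15)];print('lip',np.mean(l,0),np.linalg.norm(l[0]-l[1]))
```

```text
rim [[594. 160.]
 [620.   9.]
 [473. -17.]
 [450. 130.]] [534.2  70.5] [np.float64(148.0), np.float64(154.0), np.float64(149.0), np.float64(149.0)]
yaw 0.16153326496677436 0.18725702819505055
screw pred [556.57349005 231.83102396]
wing [556.93297624 232.31491393] 41.124884413123155 -1.8293609873283194
handle [ 506.28867927 -303.90314063] 84.54576178121575 y-axis yaw -0.15462480371105908
lip [ 434.2280203  -293.31316636] 83.07017935909889
```

```bash
cat >> h.py <<'E'
from scipy.spatial.transform import Rotation as Ro
def go(g,yaw_deg,tilt_deg=0):
    """grasp-point target (mm), world angle of tool y, lean of the tool top away from tool +y; prints units"""
    s=env.sense();R0=Ro.from_quat(s['ee_rot']);p=np.array(s['ee_pos'])
    a=np.radians(yaw_deg);y=np.array([np.cos(a),np.sin(a),0]);z=np.array([0,0,-1.])
    R=Ro.from_matrix(np.c_[np.cross(y,z),y,z])*Ro.from_rotvec([-np.radians(tilt_deg),0,0])
    t=np.array(g)-155*R.as_matrix()[:,2]
    print('shift',(R0.inv().apply(t-p)/40).round(3),'turn',(np.degrees((R0.inv()*R).as_rotvec())/6).round(3),'TCP goal',t.round(1))
    m=R0.as_matrix();print('t',round(s['time_s'],2),'grasp pt',(p+155*m[:,2]).round(1),'yaw_y',np.degrees(np.arctan2(m[1,1],m[0,1])).round(2),'z',m[:,2].round(3),'w',s['width'].__round__(1),'ff',np.round(s['finger_force'],1),'F',np.round(s['force'],1),'M',np.round(s['moment'],2),'q',np.round(s['q'],2))
E
python3 -c "
from h import *
go([506,-304,170],-8.6)"
```

```text
shift [-14.199 -20.267   1.998] turn [-1.6000e-02  1.0000e-02  1.3905e+01] TCP goal [ 506. -304.  325.]
t 0.1 grasp pt [169.9 626.9 248.7] yaw_y 74.83 z [-0.001 -0.002 -1.   ] w 85.1 ff 0.0 F [-0.   0.4  0.2] M [ 0.02 -0.03  0.01] q [ 1.13  0.25  1.56  0.    1.34 -0.17]
```

```bash
python3 -m creep '[[0,-1,-0.5,0,0,0,1],[0,-2,-1.1,0,0,0,2],[0,-2.6,-1.9,0,0,0,3],[0,-3.2,-2.7,0,0,0,4],[0,-3.8,-3.5,0,0,0,5],[0,-4.4,-4.3,0,0,0,6],[0,-5,-5.1,0,0,0,7],[0,-5.5,-6,0,0,0,8]]' 60; python3 -c "
from h import *
go([506,-304,170],-8.6)"
```

```text
time_s: 0.77
ee_pos: [320.1, 336.3, 404.4]
ee_rot: [0.526, 0.851, -0.0, 0.0]
force: [1.4, 0.2, 0.7]
width: 85.2
finger_force: 0.0
shift [-16.398  -2.995   1.988] turn [-0.000e+00  2.000e-03  5.857e+00] TCP goal [ 506. -304.  325.]
t 0.77 grasp pt [320.1 336.3 249.4] yaw_y 26.54 z [ 0. -0. -1.] w 85.2 ff 0.0 F [1.4 0.2 0.7] M [-0.06  0.03 -0.03] q [ 0.57 -0.21  2.02 -0.    1.33  0.1 ]
```

```bash
python3 -m creep '[[0,-1,-0.2,0,0,0,0.7],[0,-2,-0.4,0,0,0,1.4],[0,-3,-0.6,0,0,0,2.1],[0,-4,-0.8,0,0,0,2.8],[0,-5,-1,0,0,0,3.5],[0,-6,-1.2,0,0,0,4.2],[0,-7,-1.4,0,0,0,5],[0,-8,-1.5,0,0,0,5.86]]' && python3 -c "
from h import *
go([506,-304,170],-8.6)"
```

```text
time_s: 1.43
ee_pos: [410.0, 23.5, 404.6]
ee_rot: [0.758, 0.652, 0.0, 0.0]
force: [0.4, 0.7, 1.4]
width: 85.5
finger_force: 0.0
shift [-7.736  3.596  1.991] turn [ 0.004 -0.    -0.   ] TCP goal [ 506. -304.  325.]
t 1.43 grasp pt [410.1  23.5 249.6] yaw_y -8.6 z [ 0. -0. -1.] w 85.5 ff 0.0 F [0.4 0.7 1.4] M [ 0.01 -0.01  0.02] q [-0.22 -0.36  2.14  0.    1.37 -0.07]
```

```bash
python3 -m creep '[[0,-0.9,0.4,0,0,0,0],[0,-1.8,0.8,0.2,0,0,0],[0,-2.7,1.2,0.5,0,0,0],[0,-3.6,1.6,0.8,0,0,0],[0,-4.5,2,1.1,0,0,0],[0,-5.4,2.5,1.4,0,0,0],[0,-6.3,2.9,1.6,0,0,0],[0,-7,3.3,1.8,0,0,0]]' && python3 -m creep '[[0,-0.4,0.2,0.1,0,0,0],[0,-0.74,0.3,0.2,0,0,0],[0,-0.74,0.3,0.2,0,0,0],[0,-0.74,0.3,0.2,0,0,0],[0,-0.74,0.3,0.2,0,0,0],[0,-0.74,0.3,0.2,0,0,0],[0,-0.74,0.3,0.2,0,0,0],[0,-0.74,0.3,0.2,0,0,0]]'
python3 - <<'E'
from h import *
import cv2
go([506,-304,75],-8.6)
c=env.camera_model('wrist');im=env.grab_frame('wrist');cv2.imwrite('pics/w1.png',im)
R=np.array(c['R']);
for X in([506,-304,85],[434,-293.5,15]):
    p=R@X+c['t'];print(c['fx']*p[0]/p[2]+c['cx'],c['fy']*p[1]/p[2]+c['cy'])
E
```

```text
time_s: 2.1
ee_pos: [500.4, -273.4, 331.4]
ee_rot: [0.757, 0.653, -0.0, -0.001]
force: [-0.0, 0.2, 0.6]
width: 85.2
finger_force: 0.0
time_s: 2.77
ee_pos: [508.2, -300.9, 325.2]
ee_rot: [0.756, 0.654, 0.0, 0.0]
force: [-1.1, -0.2, -0.2]
width: 85.6
finger_force: 0.0
shift [-0.084 -0.043  2.379] turn [0.005 0.003 0.054] TCP goal [ 506. -304.  230.]
t 2.77 grasp pt [ 508.2 -300.9  170.2] yaw_y -8.28 z [ 0. -0. -1.] w 85.6 ff 0.0 F [-1.1 -0.2 -0.2] M [ 0.03 -0.01  0.07] q [-0.73  0.19  1.77  0.    1.18 -0.58]
320.4479745482847 223.60984550555116
233.50529086581315 193.19959539911702
```

View pics/w1.png

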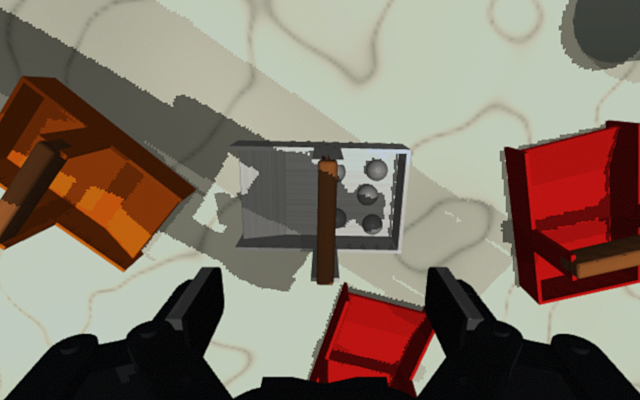

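The wrist view shows the handle top from (328,158) to (322,282), the lip centre at (238,197), and all five balls behind the bar. There is room on both sides for the fingers.

Run:
```python
from h import *
a=cast('wrist',328,158,85);b=cast('wrist',322,282,85);l=cast('wrist',239,197,15)
print(a,b,(a+b)/2,np.linalg.norm(a-b),'yaw',np.degrees(np.arctan2(-(a-b)[0],(a-b)[1])),'lip',l,np.linalg.norm(((a+b)/2-l)[:2]))
h=(a+b)/2;go([h[0],h[1],75],-8.6)
```

```text
[ 516.66462583 -263.00628061   85.        ] [ 500.87108455 -345.97759976   85.        ] [ 508.76785519 -304.49194019   85.        ] 84.46109014212631 yaw -10.777287791033464 lip [ 437.80517289 -297.49620102   15.        ] 71.3066802314052
shift [-0.082  0.026  2.377] turn [0.004 0.003 0.053] TCP goal [ 508.8 -304.5  230. ]
t 2.82 grasp pt [ 508.2 -301.1  170.1] yaw_y -8.28 z [ 0. -0. -1.] w 85.3 ff 0.0 F [ 0.3  0.8 -0.6] M [-0.02 -0.03  0.  ] q [-0.73  0.19  1.77 -0.    1.18 -0.58]
```

```bash
python3 -m creep '[[0,-0.08,0,0.4,0,0,0.1],[0,-0.08,0,0.8,0,0,0.1],[0,-0.08,0,1.2,0,0,0.1],[0,-0.08,0,1.6,0,0,0.1],[0,-0.08,0,2,0,0,0.1],[0,-0.08,0,2.2,0,0,0.1],[0,-0.08,0,2.37,0,0,0.1],[0,-0.08,0,2.37,0,0,0.1]]' 60 && python3 -m creep '[[60,0,0,0,0,0,0],[120,0,0,0,0,0,0],[180,0,0,0,0,0,0],[255,0,0,0,0,0,0],[255,0,0,0,0,0,0],[255,0,0,0,0,0,0],[255,0,0,0,0,0,0],[255,0,0,0,0,0,0]]' 60 && python3 -c "
from h import *
go([508,-304,75],-8.6)"
```

```text
time_s: 3.48
ee_pos: [507.4, -304.5, 228.8]
ee_rot: [0.76, 0.65, -0.0, -0.001]
force: [-1.0, 0.1, 0.1]
width: 85.4
finger_force: 0.0
time_s: 4.15
ee_pos: [507.9, -305.0, 230.5]
ee_rot: [0.76, 0.65, 0.0, 0.001]
force: [0.7, -0.0, 3.3]
width: 10.9
finger_force: 59.4
shift [ 0.026 -0.002  0.012] turn [ 0.009  0.005 -0.055] TCP goal [ 508. -304.  230.]
t 4.15 grasp pt [ 508.  -305.1   75.5] yaw_y -8.93 z [ 0.001 -0.001 -1.   ] w 10.9 ff 59.4 F [ 0.7 -0.   3.3] M [ 0.05 -0.05 -0.02] q [-0.73  0.33  1.8   0.    1.01 -0.58]
```

```bash
python3 -m creep '[[255,0,0,-0.15,0,0,0],[255,0,0,-0.5,0,0,0],[255,0,0,-1.1,0,0,0],[255,0,0,-1.9,0,0,0],[255,0,0,-2.7,0,0,0],[255,0,0,-3.5,0,0,0],[255,0,0,-4.2,0,0,0],[255,0,0,-4.6,0,0,0]]' 80 && python3 -m creep '[[255,0,0,-0.3,0,0,0],[255,0,0,-0.5,0,0,0],[255,0,0,-0.5,0,0,0],[255,0,0,-0.5,0,0,0],[255,0,0,-0.5,0,0,0],[255,0,0,-0.5,0,0,0],[255,0,0,-0.5,0,0,0],[255,0,0,-0.5,0,0,0]]' && python3 -c "
from h import *
go([594,80,285],10)"
```

```text
time_s: 4.82
ee_pos: [507.7, -304.8, 418.7]
ee_rot: [0.76, 0.65, 0.0, 0.003]
force: [-0.2, -0.1, -3.0]
width: 10.7
finger_force: 78.2
time_s: 5.48
ee_pos: [507.6, -304.8, 433.0]
ee_rot: [0.76, 0.65, -0.0, -0.001]
force: [0.7, -0.0, -3.4]
width: 10.6
finger_force: 78.2
shift [ 9.839  0.639 -0.168] turn [-0.011 -0.01  -3.156] TCP goal [594.  80. 440.]
t 5.48 grasp pt [ 507.4 -304.7  278. ] yaw_y -8.93 z [-0.001  0.001 -1.   ] w 10.6 ff 78.2 F [ 0.7 -0.  -3.4] M [0.02 0.   0.01] q [-0.73  0.09  1.68 -0.    1.37 -0.58]
```

```bash
python3 -m creep '[[255,0.1,0,0,0,0,0],[255,0.4,0,0,0,0,-0.1],[255,0.9,0.05,0,0,0,-0.3],[255,1.5,0.1,0,0,0,-0.5],[255,2.2,0.15,0,0,0,-0.7],[255,2.9,0.2,0,0,0,-0.9],[255,3.6,0.25,0,0,0,-1.1],[255,4.3,0.3,0,0,0,-1.3]]' && python3 -c "
from h import *
go([588,80,270],10)"
```

```text
time_s: 6.15
ee_pos: [546.2, -134.5, 434.0]
ee_rot: [0.713, 0.701, 0.0, -0.0]
force: [0.7, -0.6, -3.2]
width: 10.4
finger_force: 78.2
shift [5.381 0.948 0.227] turn [ 0.002 -0.004 -1.838] TCP goal [588.  80. 425.]
t 6.15 grasp pt [ 546.2 -134.5  279. ] yaw_y -1.03 z [ 0.  0. -1.] w 10.4 ff 78.2 F [ 0.7 -0.6 -3.2] M [0.03 0.03 0.  ] q [-0.44  0.02  1.76  0.    1.37 -0.43]
```

```bash
python3 -m creep '[[255,0.7,0.1,0,0,0,-0.2],[255,1.4,0.25,0,0,0,-0.4],[255,2.1,0.4,0,0,0,-0.6],[255,2.8,0.55,0,0,0,-0.9],[255,3.5,0.65,0,0,0,-1.1],[255,4.1,0.75,0.05,0,0,-1.3],[255,4.6,0.8,0.1,0,0,-1.5],[255,5,0.88,0.15,0,0,-1.7]]' && python3 -m creep '[[255,0.25,0.05,0.05,0,0,-0.1],[255,0.38,0.07,0.08,0,0,-0.14],[255,0.38,0.07,0.08,0,0,-0.14],[255,0.38,0.07,0.08,0,0,-0.14],[255,0.38,0.07,0.08,0,0,-0.14],[255,0.38,0.07,0.08,0,0,-0.14],[255,0.38,0.07,0.08,0,0,-0.14],[255,0.38,0.07,0.08,0,0,-0.14]]'
python3 - <<'E'
from h import *
import cv2
for t in(0,15,25,35):go([588,80,270],10,t)
cv2.imwrite('pics/s1.png',env.grab_frame('side')[80:280,180:480].repeat(2,0).repeat(2,1))
E
```

```text
time_s: 6.82
ee_pos: [584.9, 65.2, 427.9]
ee_rot: [0.648, 0.762, 0.0, -0.0]
force: [0.2, -0.6, -4.2]
width: 10.9
finger_force: 78.2
time_s: 7.48
ee_pos: [585.8, 77.3, 424.8]
ee_rot: [0.644, 0.765, 0.0, 0.0]
force: [-0.5, 0.6, -3.9]
width: 10.9
finger_force: 78.2
shift [ 0.056  0.066 -0.005] turn [ 0.001  0.001 -0.024] TCP goal [588.  80. 425.]
t 7.48 grasp pt [585.8  77.3 269.8] yaw_y 9.85 z [ 0. -0. -1.] w 10.9 ff 78.2 F [-0.5  0.6 -3.9] M [-0.04 -0.02  0.04] q [-0.06  0.09  1.69 -0.    1.36 -0.23]
shift [ 0.053 -0.937  0.127] turn [-2.499  0.004 -0.024] TCP goal [548.5  73.  419.7]
t 7.48 grasp pt [585.8  77.3 269.8] yaw_y 9.85 z [ 0. -0. -1.] w 10.9 ff 78.2 F [-0.5  0.6 -3.9] M [-0.04 -0.02  0.04] q [-0.06  0.09  1.69 -0.    1.36 -0.23]
shift [ 0.052 -1.572  0.358] turn [-4.165  0.006 -0.024] TCP goal [523.5  68.6 410.5]
t 7.48 grasp pt [585.8  77.3 269.8] yaw_y 9.85 z [ 0. -0. -1.] w 10.9 ff 78.2 F [-0.5  0.6 -3.9] M [-0.04 -0.02  0.04] q [-0.06  0.09  1.69 -0.    1.36 -0.23]
shift [ 0.05  -2.157  0.695] turn [-5.832  0.009 -0.023] TCP goal [500.4  64.6 397. ]
t 7.48 grasp pt [585.8  77.3 269.8] yaw_y 9.85 z [ 0. -0. -1.] w 10.9 ff 78.2 F [-0.5  0.6 -3.9] M [-0.04 -0.02  0.04] q [-0.06  0.09  1.69 -0.    1.36 -0.23]
```

View pics/s1.png

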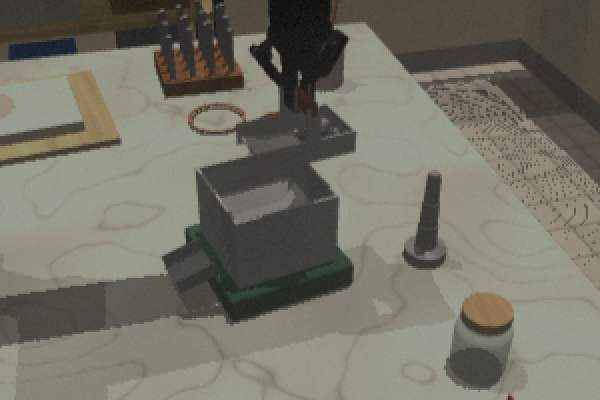

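The side view shows the tray level and held over the hopper, clear of the mandrel and jar. I'll tip it slowly.

```bash
python3 -m creep '[[255,0.05,-0.13,0,-0.5,0,0],[255,0.05,-0.34,0.02,-1,0,0],[255,0.05,-0.54,0.05,-1.5,0,0],[255,0.05,-0.74,0.09,-2,0,0],[255,0.05,-0.94,0.13,-2.5,0,0],[255,0.05,-1.13,0.19,-3,0,0],[255,0.05,-1.32,0.26,-3.5,0,0],[255,0.05,-1.51,0.34,-4,0,0]]' && python3 -m creep '[[255,0,-0.2,0,-0.5,0,0],[255,0,-0.4,0.02,-1,0,0],[255,0,-0.6,0.05,-1.5,0,0],[255,0,-0.8,0.09,-2,0,0],[255,0,-0.8,0.09,-2,0,0],[255,0,-0.8,0.09,-2,0,0],[255,0,-0.8,0.09,-2,0,0],[255,0,-0.8,0.09,-2,0,0]]' && python3 -m creep '[[255,0,0,0,0,0,0],[255,0,0,0,0,0,0],[255,0,0,0,0,0,0],[255,0,0,0,0,0,0],[255,0,0,0,0,0,0],[255,0,0,0,0,0,0],[255,0,0,0,0,0,0],[255,0,0,0,0,0,0]]'
python3 - <<'E'
from h import *
import cv2
go([588,80,270],10,36)
a=env.grab_frame('side')[80:280,200:400];b=env.grab_frame('top')[150:270,220:340];w=env.grab_frame('wrist')
cv2.imwrite('pics/s2.png',np.vstack([np.hstack([cv2.resize(a,(300,300)),cv2.resize(b,(300,300))]),cv2.resize(w,(480,300))[:, :] if 0 else np.hstack([cv2.resize(w,(480,300)),np.zeros((300,120,3),np.uint8)])]))
E
```

```text
time_s: 8.2
ee_pos: [525.4, 69.3, 411.1]
ee_rot: [0.629, 0.749, 0.16, 0.134]
force: [0.4, 0.1, -3.4]
width: 10.6
finger_force: 78.4
time_s: 8.87
ee_pos: [499.1, 64.7, 395.6]
ee_rot: [0.612, 0.728, 0.237, 0.199]
force: [0.7, -0.1, -1.2]
width: 10.5
finger_force: 78.5
time_s: 9.53
ee_pos: [498.5, 64.7, 394.8]
ee_rot: [0.612, 0.728, 0.237, 0.199]
force: [-0.2, 0.5, -1.7]
width: 10.8
finger_force: 78.5
shift [-0.012  0.002 -0.017] turn [-0.001  0.009 -0.012] TCP goal [498.3  64.2 395.4]
t 9.53 grasp pt [588.3  80.4 269.4] yaw_y 9.91 z [ 0.579  0.101 -0.809] w 10.8 ff 78.5 F [-0.2  0.5 -1.7] M [-0.08  0.48  0.01] q [-0.13 -0.21  2.06  0.27  0.7  -0.46]
```

View pics/s2.png

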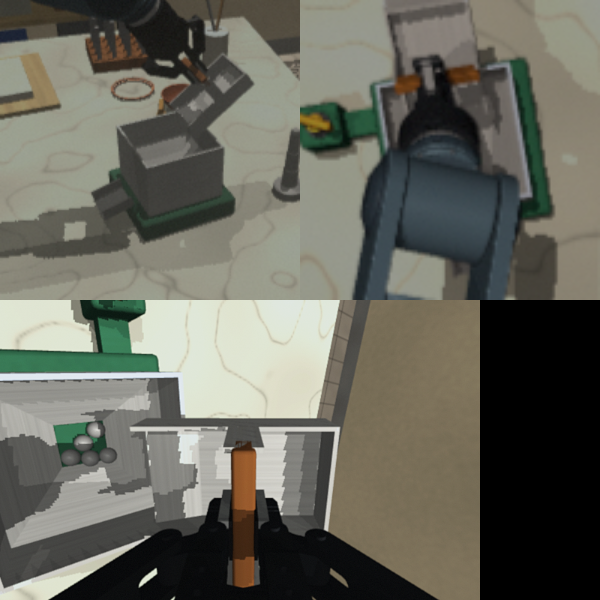

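The wrist view shows all five balls together at the hopper's bottom, around (85,450), and the tray is empty. I'll level it and set it down on the free bench at about (510,-140).

```bash
python3 -m creep '[[255,0,0.4,0.02,1,0,0],[255,0,0.8,0.09,2,0,0],[255,0,1.2,0.19,3,0,0],[255,0,1.58,0.33,4,0,0],[255,0,1.94,0.52,5,0,0],[255,0,2.28,0.74,6,0,0],[255,0,2.28,0.74,6,0,0],[255,0,2.28,0.74,6,0,0]]' && python3 -c "
from h import *
go([510,-140,270],0)"
```

```text
time_s: 10.35
ee_pos: [588.9, 80.5, 423.9]
ee_rot: [0.643, 0.766, 0.001, 0.0]
force: [-1.2, -0.4, -2.2]
width: 10.6
finger_force: 78.7
shift [-5.09  -2.893 -0.033] turn [ 0.018 -0.004  1.655] TCP goal [ 510. -140.  425.]
t 10.35 grasp pt [589.2  80.6 268.9] yaw_y 9.93 z [ 0.002  0.001 -1.   ] w 10.6 ff 78.7 F [-1.2 -0.4 -2.2] M [ 0.02  0.06 -0.07] q [-0.05  0.1   1.69  0.    1.35 -0.23]
```

```bash
python3 -m creep '[[255,-0.4,-0.2,0,0,0,0.1],[255,-1.1,-0.6,0,0,0,0.3],[255,-1.8,-1,0,0,0,0.6],[255,-2.5,-1.4,0,0,0,0.9],[255,-3.2,-1.8,0,0,0,1.1],[255,-3.9,-2.2,0,0,0,1.3],[255,-4.6,-2.6,0,0,0,1.5],[255,-5.09,-2.89,0,0,0,1.65]]' && python3 -m creep '[[255,0,0,0.2,0,0,0],[255,0,0,0.8,0,0,0],[255,0,0,1.4,0,0,0],[255,0,0,2,0,0,0],[255,0,0,2.6,0,0,0],[255,0,0,3.2,0,0,0],[255,0,0,3.8,0,0,0],[255,0,0,4.3,0,0,0]]' && python3 -c "
from h import *
go([510,-140,76],0)"
```

```text
time_s: 11.02
ee_pos: [507.5, -141.7, 424.4]
ee_rot: [0.708, 0.706, 0.0, 0.001]
force: [1.1, 0.3, -2.3]
width: 10.6
finger_force: 78.7
time_s: 11.68
ee_pos: [508.4, -138.9, 250.6]
ee_rot: [0.707, 0.707, 0.0, 0.0]
force: [0.2, 0.4, -1.6]
width: 10.8
finger_force: 78.8
shift [-0.027  0.041  0.491] turn [ 0.008 -0.004  0.004] TCP goal [ 510. -140.  231.]
t 11.68 grasp pt [ 508.5 -138.9   95.6] yaw_y 0.02 z [ 0.001  0.    -1.   ] w 10.8 ff 78.8 F [ 0.2  0.4 -1.6] M [-0.03  0.04 -0.03] q [-0.48  0.16  1.97  0.    1.01 -0.48]
```

```bash
python3 -m creep '[[255,0,0,0.1,0,0,0],[255,0,0,0.2,0,0,0],[255,0,0,0.3,0,0,0],[255,0,0,0.4,0,0,0],[255,0,0,0.47,0,0,0],[255,0,0,0.5,0,0,0],[255,0,0,0.5,0,0,0],[255,0,0,0.5,0,0,0]]' && python3 -c "
from h import *
go([510,-140,76],0)"
```

```text
time_s: 12.35
ee_pos: [509.7, -140.1, 232.8]
ee_rot: [0.707, 0.707, 0.0, 0.0]
force: [0.7, 0.2, -2.9]
width: 10.5
finger_force: 78.7
shift [0.004 0.008 0.046] turn [0.007 0.003 0.002] TCP goal [ 510. -140.  231.]
t 12.35 grasp pt [ 509.8 -140.2   77.8] yaw_y 0.01 z [ 0.001 -0.    -1.   ] w 10.5 ff 78.7 F [ 0.7  0.2 -2.9] M [ 0.   -0.03 -0.03] q [-0.48  0.19  1.97  0.    0.98 -0.48]
```

Lower the last 2–3 mm, then release and rise.

```bash
python3 -m creep '[[255,0,0,0.03,0,0,0],[255,0,0,0.05,0,0,0],[255,0,0,0.06,0,0,0],[255,0,0,0.07,0,0,0],[255,0,0,0.07,0,0,0],[255,0,0,0.07,0,0,0],[255,0,0,0.07,0,0,0],[255,0,0,0.07,0,0,0]]' && python3 -m creep '[[200,0,0,0,0,0,0],[120,0,0,0,0,0,0],[60,0,0,0,0,0,0],[0,0,0,0,0,0,0],[0,0,0,0,0,0,0],[0,0,0,0,0,0,0],[0,0,0,0,0,0,0],[0,0,0,0,0,0,0]]' && python3 -m creep '[[0,0,0,-0.4,0,0,0],[0,0,0,-1,0,0,0],[0,0,0,-1.8,0,0,0],[0,0,0,-2.7,0,0,0],[0,0,0,-3.6,0,0,0],[0,0,0,-4.5,0,0,0],[0,0,0,-5,0,0,0],[0,0,0,-5,0,0,0]]'
python3 - <<'E'
from h import *
go([557,232,220],-14.8)
import cv2
cv2.imwrite('pics/w3.png',env.grab_frame('wrist'))
E
```

```text
time_s: 13.02
ee_pos: [509.7, -140.1, 230.5]
ee_rot: [0.707, 0.707, -0.0, -0.0]
force: [-2.1, 1.8, 5.4]
width: 10.8
finger_force: 79.9
time_s: 13.68
ee_pos: [509.5, -140.0, 229.6]
ee_rot: [0.707, 0.707, 0.0, -0.0]
force: [0.2, 0.0, 0.2]
width: 85.3
finger_force: 0.0
time_s: 14.35
ee_pos: [510.4, -140.4, 436.1]
ee_rot: [0.707, 0.707, 0.002, 0.005]
force: [0.1, 0.4, 0.3]
width: 85.4
finger_force: 0.0
shift [9.318 1.153 1.491] turn [0.1   0.037 2.469] TCP goal [557. 232. 375.]
t 14.35 grasp pt [ 511.9 -141.2  281.1] yaw_y 0.02 z [ 0.01  -0.005 -1.   ] w 85.4 ff 0.0 F [0.1 0.4 0.3] M [ 0.01 -0.03 -0.02] q [-0.48 -0.07  1.83  0.    1.36 -0.48]
```

View pics/w3.png

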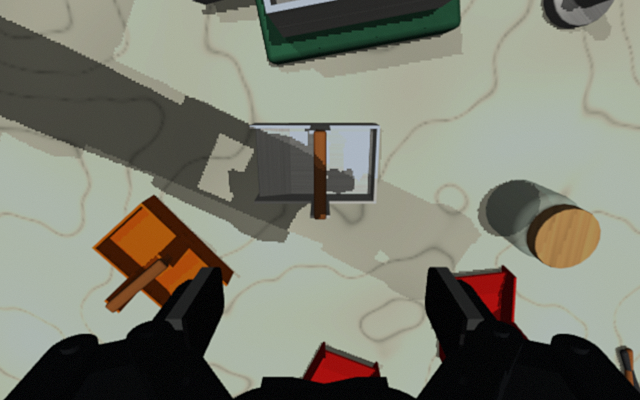

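The empty tray stands flat at (318,165), clear of the look-alikes. Next is the screw.

```bash
python3 -m creep '[[0,0.6,0.05,0,0,0,0.3],[0,1.6,0.2,0,0,0,0.6],[0,2.6,0.3,0,0,0,0.9],[0,3.6,0.45,0,0,0,1.2],[0,4.6,0.6,0,0,0,1.5],[0,5.6,0.7,0,0,0,1.8],[0,6.6,0.8,0,0,0,2.1],[0,7.6,0.95,0.1,0,0,2.47]]' && python3 -m creep '[[0,0.9,0,0.2,0,0,0],[0,1.45,-0.1,0.5,0,0,0],[0,1.45,-0.1,0.9,0,0,0],[0,1.45,-0.1,1.2,0,0,0],[0,1.45,-0.1,1.3,0,0,0],[0,1.45,-0.1,1.3,0,0,0],[0,1.45,-0.1,1.3,0,0,0],[0,1.45,-0.1,1.3,0,0,0]]'
python3 - <<'E'
from h import *
go([557,232,112],-14.8)
import cv2
im=env.grab_frame('wrist');cv2.imwrite('pics/w4.png',im)
E
```

```text
time_s: 15.07
ee_pos: [547.0, 166.0, 424.3]
ee_rot: [0.793, 0.609, -0.001, -0.0]
force: [1.6, -0.7, 0.1]
width: 85.5
finger_force: 0.0
time_s: 15.73
ee_pos: [558.8, 220.3, 374.6]
ee_rot: [0.793, 0.61, 0.001, 0.0]
force: [-0.5, 0.1, -0.4]
width: 85.4
finger_force: 0.0
shift [ 0.268 -0.121  2.689] turn [ 0.012 -0.006 -0.014] TCP goal [557. 232. 267.]
t 15.73 grasp pt [559.  220.4 219.6] yaw_y -14.88 z [ 0.001  0.    -1.   ] w 85.4 ff 0.0 F [-0.5  0.1 -0.4] M [-0.05  0.03 -0.03] q [ 0.19  0.16  1.71 -0.    1.27  0.45]
```

View pics/w4.png

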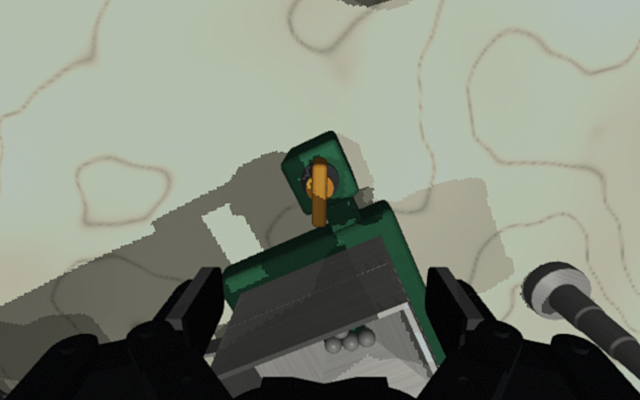

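The wing is at about (319,163)–(319,226), upright in the image and so aligned with tool x. Checking its centre.

Run:
```python
from h import *
import cv2
im=cv2.imread('pics/w4.png');c=env.camera_model('wrist')
print('cam',-np.array(c['R']).T@c['t'])
print([im[r,319].tolist() for r in range(158,232,4)])
for v in(163,198,227):print(v,cast('wrist',319,v,124),cast('wrist',319,v,96))
R=np.array(c['R'])
for z in(96,124):
  for d in(-22,0,22):
    p=R@np.array([557+d*np.cos(1.312),232+d*np.sin(1.312),z])+c['t'];print(z,d,(c['fx']*p[0]/p[2]+c['cx']).round(1),(c['fy']*p[1]/p[2]+c['cy']).round(1))
```

```text
cam [579.06439614 294.53859383 343.32984716]
[[11, 35, 53], [15, 38, 55], [43, 113, 163], [51, 133, 179], [53, 133, 180], [49, 130, 177], [50, 133, 179], [48, 129, 178], [49, 131, 178], [51, 131, 180], [24, 65, 95], [24, 66, 95], [25, 66, 96], [23, 63, 94], [25, 65, 95], [23, 65, 95], [25, 65, 95], [15, 45, 63], [15, 23, 9]]
163 [565.37582422 253.92437281 124.        ] [563.62831918 248.73949623  96.        ]
198 [559.33821879 231.49174515 124.        ] [556.81994336 223.44308335  96.        ]
227 [554.03887609 211.80212101 124.        ] [550.84407807 201.23985022  96.        ]
96 -22 316.4 215.4
96 0 316.2 187.1
96 22 316.0 157.3
124 -22 315.6 229.4
124 0 315.4 198.2
124 22 315.1 165.1
```

```bash
python3 -m creep '[[0,0.2,-0.06,0.3,0,0,0],[0,0.29,-0.08,0.7,0,0,0],[0,0.29,-0.08,1.1,0,0,0],[0,0.29,-0.08,1.5,0,0,0],[0,0.29,-0.08,1.9,0,0,0],[0,0.29,-0.08,2.3,0,0,0],[0,0.29,-0.08,2.6,0,0,0],[0,0.29,-0.08,2.69,0,0,0]]' 40 && python3 -m creep '[[0,0,0,0,0,0,0],[80,0,0,0,0,0,0],[150,0,0,0,0,0,0],[200,0,0,0,0,0,0],[255,0,0,0,0,0,0],[255,0,0,0,0,0,0],[255,0,0,0,0,0,0],[255,0,0,0,0,0,0]]' 40 && python3 -c "
from h import *
go([558,232.5,112],-14.8)"
```

```text
time_s: 16.45
ee_pos: [557.4, 233.1, 263.4]
ee_rot: [0.792, 0.61, -0.002, -0.001]
force: [-0.4, 0.1, -0.2]
width: 85.2
finger_force: 0.0
time_s: 17.12
ee_pos: [558.7, 233.0, 266.8]
ee_rot: [0.792, 0.61, 0.001, 0.0]
force: [0.1, -0.8, 2.9]
width: 17.3
finger_force: 39.0
shift [-0.017 -0.013 -0.005] turn [ 0.014 -0.004 -0.002] TCP goal [558.  232.5 267. ]
t 17.12 grasp pt [558.9 233.  111.8] yaw_y -14.81 z [ 0.001  0.    -1.   ] w 17.3 ff 39.0 F [ 0.1 -0.8  2.9] M [-0.12 -0.14 -0.03] q [ 0.21  0.3   1.76 -0.    1.08  0.47]
```

Width 17 mm is more than the 10 mm wing, so the tips probably caught the collar below it. I'll reopen, rise 8 mm and grip again.

```bash
python3 -m creep '[[150,0,0,0,0,0,0],[100,0,0,0,0,0,0],[100,0,0,0,0,0,0],[100,0,0,-0.1,0,0,0],[100,0,0,-0.2,0,0,0],[100,0,0,-0.2,0,0,0],[100,0,0,-0.2,0,0,0],[100,0,0,-0.2,0,0,0]]' 40 && python3 -m creep '[[100,0,0,0,0,0,0],[180,0,0,0,0,0,0],[255,0,0,0,0,0,0],[255,0,0,0,0,0,0],[255,0,0,0,0,0,0],[255,0,0,0,0,0,0],[255,0,0,0,0,0,0],[255,0,0,0,0,0,0]]' 40
python3 - <<'E'
from h import *
go([558,232.5,120],-14.8)
import cv2
im=env.grab_frame('wrist');cv2.imwrite('pics/w5.png',im)
E
```

```text
time_s: 17.78
ee_pos: [558.3, 233.1, 274.2]
ee_rot: [0.792, 0.61, 0.0, 0.0]
force: [0.4, -0.4, -0.4]
width: 51.8
finger_force: 0.0
time_s: 18.45
ee_pos: [558.7, 233.1, 274.9]
ee_rot: [0.792, 0.61, 0.001, 0.0]
force: [-0.6, -0.7, 5.2]
width: 9.1
finger_force: 43.2
shift [-0.019 -0.013 -0.002] turn [ 0.012 -0.005 -0.003] TCP goal [558.  232.5 275. ]
t 18.45 grasp pt [558.9 233.1 119.9] yaw_y -14.82 z [ 0.001  0.    -1.   ] w 9.1 ff 43.2 F [-0.6 -0.7  5.2] M [-0.11  0.18 -0.03] q [ 0.21  0.29  1.76 -0.    1.09  0.47]
```

View pics/w5.png

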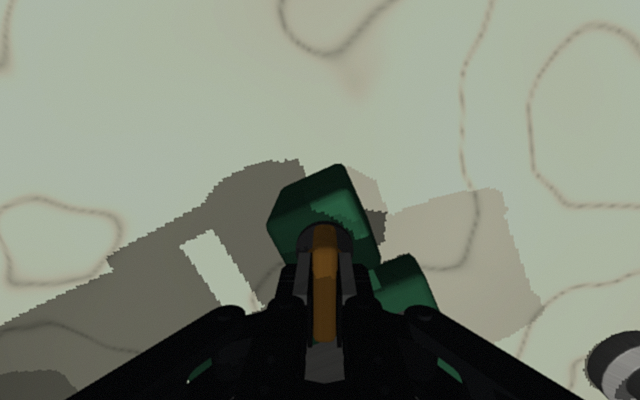

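The wing is now properly gripped (9 mm, 43 N). Turning clockwise, which is +z in the tool frame.

```bash
python3 -m creep '[[255,0,0,0,0,0,0.4],[255,0,0,0,0,0,1],[255,0,0,0,0,0,1.6],[255,0,0,0,0,0,2.2],[255,0,0,0,0,0,2.8],[255,0,0,0,0,0,3.4],[255,0,0,0,0,0,4],[255,0,0,0,0,0,4.5]]' 50 && python3 -c "
from h import *
go([558,232.5,120],-70)"; python3 -m creep '[[255,0,0,0,0,0,0.2],[255,0,0,0,0,0,0.4],[255,0,0,0,0,0,0.6],[255,0,0,0,0,0,0.8],[255,0,0,0,0,0,1],[255,0,0,0,0,0,1.2],[255,0,0,0,0,0,1.2],[255,0,0,0,0,0,1.2]]' && python3 -c "
from h import *
go([558,232.5,120],-70)"
```

```text
time_s: 19.17
ee_pos: [558.7, 233.1, 274.9]
ee_rot: [0.913, 0.407, 0.001, 0.0]
force: [-0.1, -0.8, 5.2]
width: 9.0
finger_force: 50.2
shift [-0.023 -0.004 -0.002] turn [ 0.009 -0.014  4.673] TCP goal [558.  232.5 275. ]
t 19.17 grasp pt [559.  233.1 119.9] yaw_y -41.96 z [ 0.002 -0.    -1.   ] w 9.0 ff 50.2 F [-0.1 -0.8  5.2] M [-0.15  0.05  0.05] q [ 0.21  0.29  1.76 -0.    1.09  0.94]
time_s: 19.83
ee_pos: [558.8, 233.0, 274.9]
ee_rot: [0.937, 0.35, 0.001, 0.0]
force: [-0.2, -0.7, 5.6]
width: 9.2
finger_force: 50.3
shift [-0.024 -0.003 -0.001] turn [ 0.008 -0.015  3.496] TCP goal [558.  232.5 275. ]
t 19.83 grasp pt [559.1 233.  119.9] yaw_y -49.02 z [ 0.002  0.    -1.   ] w 9.2 ff 50.3 F [-0.2 -0.7  5.6] M [-0.16  0.07 -0.1 ] q [ 0.21  0.29  1.76 -0.    1.09  1.06]
```

```bash
python3 -m creep '[[255,0,0,0,0,0,0.15],[255,0,0,0,0,0,0.3],[255,0,0,0,0,0,0.45],[255,0,0,0,0,0,0.6],[255,0,0,0,0,0,0.75],[255,0,0,0,0,0,0.8],[255,0,0,0,0,0,0.8],[255,0,0,0,0,0,0.8]]' >/dev/null && python3 -c "
from h import *
go([558,232.5,120],-70)"; python3 -m creep '[[255,0,0,0,0,0,0.15],[255,0,0,0,0,0,0.3],[255,0,0,0,0,0,0.45],[255,0,0,0,0,0,0.6],[255,0,0,0,0,0,0.75],[255,0,0,0,0,0,0.8],[255,0,0,0,0,0,0.8],[255,0,0,0,0,0,0.8]]' >/dev/null&& python3 -c "
from h import *
go([558,232.5,120],-70)"
```

```text
shift [-0.024 -0.002 -0.001] turn [ 0.008 -0.016  2.698] TCP goal [558.  232.5 275. ]
t 20.5 grasp pt [559.1 233.  119.9] yaw_y -53.81 z [ 0.002 -0.    -1.   ] w 8.9 ff 50.3 F [ 1.  -1.7  5.4] M [-0.18  0.04 -0.06] q [ 0.21  0.29  1.76 -0.    1.09  1.15]
shift [-0.024  0.    -0.001] turn [ 0.008 -0.016  1.898] TCP goal [558.  232.5 275. ]
t 21.17 grasp pt [559.1 233.  120. ] yaw_y -58.61 z [ 0.002 -0.    -1.   ] w 8.9 ff 50.3 F [ 0.  -2.1  4.1] M [-0.2  -0.05  0.01] q [ 0.21  0.29  1.76 -0.    1.09  1.23]
```

```bash
python3 -m creep '[[255,0,0,0,0,0,0.15],[255,0,0,0,0,0,0.3],[255,0,0,0,0,0,0.45],[255,0,0,0,0,0,0.6],[255,0,0,0,0,0,0.75],[255,0,0,0,0,0,0.8],[255,0,0,0,0,0,0.8],[255,0,0,0,0,0,0.8]]' >/dev/null && python3 -c "
from h import *
go([558,232.5,120],-84)"; python3 -m creep '[[255,0,0,0,0,0,0.15],[255,0,0,0,0,0,0.3],[255,0,0,0,0,0,0.45],[255,0,0,0,0,0,0.6],[255,0,0,0,0,0,0.75],[255,0,0,0,0,0,0.8],[255,0,0,0,0,0,0.8],[255,0,0,0,0,0,0.8]]' >/dev/null&& python3 -c "
from h import *
go([558,232.5,120],-84)"
```

```text
shift [-0.024  0.002 -0.002] turn [ 0.006 -0.017  3.431] TCP goal [558.  232.5 275. ]
t 21.83 grasp pt [559.1 233.  119.9] yaw_y -63.41 z [ 0.002 -0.    -1.   ] w 9.2 ff 50.3 F [ 1.3 -1.2  3.7] M [-0.19 -0.01  0.01] q [ 0.21  0.29  1.76 -0.    1.09  1.32]
shift [-0.023  0.003 -0.002] turn [ 0.006 -0.017  2.631] TCP goal [558.  232.5 275. ]
t 22.5 grasp pt [559.1 233.  119.9] yaw_y -68.21 z [ 0.002 -0.    -1.   ] w 8.9 ff 50.3 F [ 0.6 -1.6  5. ] M [-0.19 -0.   -0.05] q [ 0.21  0.29  1.76 -0.    1.09  1.4 ]
```

```bash
python3 -m creep '[[255,0,0,0,0,0,0.15],[255,0,0,0,0,0,0.3],[255,0,0,0,0,0,0.45],[255,0,0,0,0,0,0.6],[255,0,0,0,0,0,0.75],[255,0,0,0,0,0,0.8],[255,0,0,0,0,0,0.8],[255,0,0,0,0,0,0.8]]' >/dev/null && python3 -c "
from h import *
go([558,232.5,120],-84)"; python3 -m creep '[[255,0,0,0,0,0,0.15],[255,0,0,0,0,0,0.3],[255,0,0,0,0,0,0.45],[255,0,0,0,0,0,0.6],[255,0,0,0,0,0,0.75],[255,0,0,0,0,0,0.8],[255,0,0,0,0,0,0.8],[255,0,0,0,0,0,0.8]]' >/dev/null
python3 - <<'E'
from h import *
go([558,232.5,120],-84)
import cv2
im=env.grab_frame('wrist');cv2.imwrite('pics/w6.png',im)
E
```

```text
shift [-0.023  0.004 -0.001] turn [ 0.006 -0.018  1.832] TCP goal [558.  232.5 275. ]
t 23.17 grasp pt [559.1 232.9 120. ] yaw_y -73.01 z [ 0.002 -0.    -1.   ] w 9.0 ff 50.3 F [ 0.  -1.8  5.6] M [-0.16 -0.05  0.01] q [ 0.21  0.29  1.76 -0.    1.09  1.48]
shift [-0.023  0.006 -0.001] turn [ 0.005 -0.018  1.032] TCP goal [558.  232.5 275. ]
t 23.83 grasp pt [559.1 232.9 120. ] yaw_y -77.81 z [ 0.002 -0.    -1.   ] w 8.8 ff 50.3 F [ 1.3 -1.4  5.4] M [-0.27 -0.02 -0.  ] q [ 0.21  0.29  1.76 -0.    1.09  1.57]
```

View pics/w6.png

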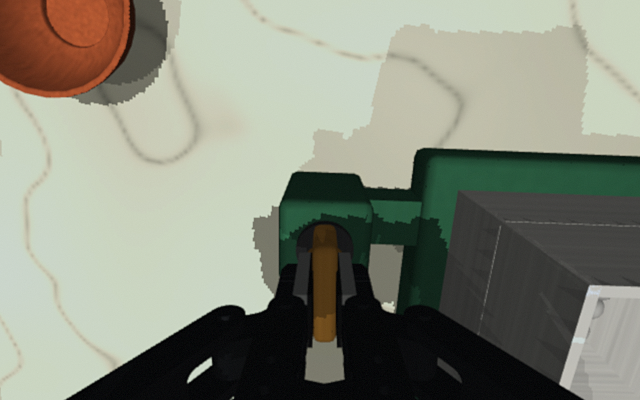

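The wing (322,225–340) is still square in the fingers and almost parallel to the hopper's side, so the seat should be close.

```bash
for i in 1; do python3 -m creep '[[255,0,0,0,0,0,0.1],[255,0,0,0,0,0,0.2],[255,0,0,0,0,0,0.3],[255,0,0,0,0,0,0.4],[255,0,0,0,0,0,0.5],[255,0,0,0,0,0,0.5],[255,0,0,0,0,0,0.5],[255,0,0,0,0,0,0.5]]' >/dev/null; done; python3 -c "
from h import *
go([558,232.5,120],-84)"; python3 -m creep '[[255,0,0,0,0,0,0.1],[255,0,0,0,0,0,0.2],[255,0,0,0,0,0,0.3],[255,0,0,0,0,0,0.4],[255,0,0,0,0,0,0.5],[255,0,0,0,0,0,0.5],[255,0,0,0,0,0,0.5],[255,0,0,0,0,0,0.5]]' >/dev/null&& python3 -c "
from h import *
go([558,232.5,120],-84)"
```

```text
shift [-0.022  0.009 -0.002] turn [ 0.009 -0.019  0.547] TCP goal [558.  232.5 275. ]
t 24.55 grasp pt [559.1 232.9 119.9] yaw_y -80.72 z [ 0.002 -0.001 -1.   ] w 8.5 ff 50.4 F [ 0.3 -1.4  5.4] M [-0.3  -0.05  0.46] q [ 0.21  0.29  1.76 -0.    1.09  1.62]
shift [-0.021  0.013 -0.001] turn [ 0.017 -0.022  0.077] TCP goal [558.  232.5 275. ]
t 25.22 grasp pt [559.2 232.9 120. ] yaw_y -83.54 z [ 0.002 -0.002 -1.   ] w 8.8 ff 62.0 F [ 1.1 -1.   4.6] M [-0.28 -0.02  1.31] q [ 0.21  0.29  1.76 -0.    1.09  1.67]
```

The moment jumped to 1.3 N m. It extrapolates back to first contact at about -79.5°, so the screw is seated. Backing off to a tool yaw of about +10.5°.

```bash
python3 -m creep '[[255,0,0,0,0,0,-0.4],[255,0,0,0,0,0,-1],[255,0,0,0,0,0,-1.7],[255,0,0,0,0,0,-2.4],[255,0,0,0,0,0,-3.1],[255,0,0,0,0,0,-3.8],[255,0,0,0,0,0,-4.5],[255,0,0,0,0,0,-5.2]]' >/dev/null && python3 -m creep '[[255,0,0,0,0,0,-0.7],[255,0,0,0,0,0,-1.4],[255,0,0,0,0,0,-2.1],[255,0,0,0,0,0,-2.8],[255,0,0,0,0,0,-3.5],[255,0,0,0,0,0,-4.2],[255,0,0,0,0,0,-4.9],[255,0,0,0,0,0,-5.4]]' >/dev/null && python3 -c "
from h import *
go([559,233,120],10.5)"
```

```text
shift [ 0.     0.008 -0.002] turn [ 1.300e-02 -3.000e-03 -5.089e+00] TCP goal [559. 233. 275.]
t 26.55 grasp pt [558.9 233.1 119.9] yaw_y -20.03 z [ 0.001  0.    -1.   ] w 8.8 ff 50.4 F [-0.7 -0.6  5.8] M [-0.15  0.16 -0.1 ] q [ 0.21  0.29  1.76 -0.    1.09  0.56]
```

```bash
python3 -m creep '[[255,0,0,0,0,0,-0.7],[255,0,0,0,0,0,-1.4],[255,0,0,0,0,0,-2.1],[255,0,0,0,0,0,-2.8],[255,0,0,0,0,0,-3.5],[255,0,0,0,0,0,-4.2],[255,0,0,0,0,0,-4.8],[255,0,0,0,0,0,-5.05]]' >/dev/null && python3 -m creep '[[255,0,0,0,0,0,0],[255,0,0,0,0,0,0],[255,0,0,0,0,0,0],[255,0,0,0,0,0,0],[255,0,0,0,0,0,0],[255,0,0,0,0,0,0],[255,0,0,0,0,0,0],[255,0,0,0,0,0,0]]' >/dev/null
python3 - <<'E'
from h import *
go([559,233,120],10.5)
import cv2
im=env.grab_frame('wrist');t=env.grab_frame('top')[150:270,200:440]
cv2.imwrite('pics/w7.png',np.vstack([cv2.resize(im,(480,300)),cv2.resize(t,(480,240))]))
E
```

```text
shift [-0.004  0.009 -0.002] turn [ 0.009  0.001 -0.066] TCP goal [559. 233. 275.]
t 27.88 grasp pt [558.8 233.1 119.9] yaw_y 10.1 z [ 0.001  0.    -1.   ] w 9.2 ff 50.5 F [-0.9 -0.8  6.5] M [-0.13  0.19  0.06] q [ 0.21  0.29  1.76 -0.    1.09  0.03]
```

View pics/w7.png

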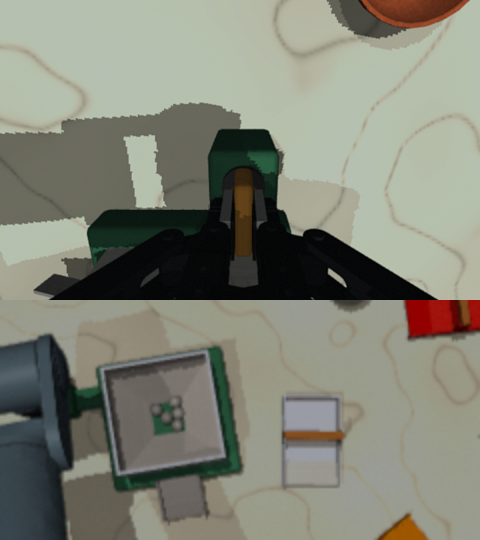

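The wing at (243,210) is held square in the fingers, perpendicular to its seated position. The balls are in the hopper at (167,412) and the tray stands flat at (312,440). Handing in.

```bash
python3 -c "
from plant import env
print(env.finish_job())"
```

```text
the job is handed in; nothing more can be done
None
```

I handed the job in at about 28 s; no verdict came back. All five balls are in the hopper, the empty tray is flat on the bench, and the thumbscrew was seated, backed off about a quarter turn and is still gripped at about 50 N.

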